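# Free the seized clamp nut and open the lamp rack's keeper bar

### The job

The clamp nut on the lamp rack's keeper bar has seized: break it loose with a short firm twist anticlockwise (seen from above), then spin it on freely one full turn, with the bar still shut, so that its collar stands clear of the bar's lips. Then swing the bar gently about its pivot, away from the robot, until it stands square to the rack, so that the lamps can be lifted out. Leave the three lamps standing in their slots and do not disturb the things lying on the shelf.

Things in the scene. Friction and masses are not known exactly. Their poses are not given: they have to be found in the camera images.
- nut_center (a point): centre of the dark cast clamp nut, on its vertical axis, half-way up its arms. x runs along the arms and turns with the nut (any start direction). Two arms 13 mm thick, 22 mm tall, end 60 mm from the axis in upright lobes 17 mm across, 28 mm tall; hub 37 mm across, up to 17 mm above this point; 12 mm stud up to 26 mm above. All else stays 15 mm or more below this point; bar's top 41 mm below
- clamp_nut (a joint): turn of the nut in rad: 0 = clamped (stop), growing anticlockwise from above (unscrewing), up to 11. Seized for the first 15 degrees or so: needs about 0.55 N m (some 12 N at 45 mm from the axis) to shift; then it turns freely. It climbs 4 mm a turn with the 33 mm round collar under it; the collar clears the bar's 3 mm lips and frees the bar at about 4.8 rad
- bar_pivot (a point): on the vertical axis of the bar's pivot bolt, at the bar's underside, 120 mm above the shelf. Axes are the rack's: y along the rack from the nut end to this pivot end, x away from the robot. The nut's axis is 300 mm away along -y. Bolt head 19 mm across, up to 136 mm above the shelf. The fixed wooden rack is a plank 390 x 120 x 22 mm with four slotted uprights
- keeper_bar (a joint): swing of the keeper bar about the pivot in rad: 0 = shut over the lamps, growing anticlockwise from above as its nut end swings away from the robot; stop at 1.57, square to the rack. Held by the nut's collar until the nut is backed off; light friction (0.08 N m), stays where it is left
- bar_flange (a point): on the near face of its upright flange, half-way up, 80 mm from the pivot along -y and 20 mm along +x, moving with the bar; its x is the push direction. The bar is a light metal angle: flat leg 50 mm wide, 120 to 125 mm above the shelf, and along its far edge this flange, 5 mm thick, 125 to 150 mm above the shelf, from 25 mm beyond the pivot to 50 mm short of the nut's axis
- lamp1_center (a point): cap lamp (blue plastic, 42 x 58 x 94 mm, upright, loose) in the slot nearest the pivot: its centre, 47 mm above its foot; z is up. Its top stands 4 mm below the bar
- lamp2_center (a point): the same, middle slot
- lamp3_center (a point): the same, slot nearest the nut
- cover_center (a point): loose black plastic battery terminal cover, 95 x 48 x 26 mm, lying on the shelf: its centre
- disc_center (a point): loose zinc tally disc, 60 mm across and 4 mm thick, lying on the shelf: its centre
- reflector_center (a point): loose chrome lamp reflector, 80 mm across and 42 mm high, lying mouth down on the shelf: its centre
There are look-alikes about, which are no part of the job. What is shaped like the part that bears lamp1_center but orange is not meant.

How it is judged (in metres and radians):
On the way, in this order (a step that is already met when the one before it is completed fails the run):
1. the seized nut is broken loose (turned more than 0.35 rad anticlockwise), the bar still shut (value of joint clamp_nut above 0.35 rad and value of joint keeper_bar below 0.1 rad), for 0.1 s.
2. the nut is backed off until its collar clears the bar's lips (more than 5.2 rad), the bar still shut (value of joint clamp_nut above 5.2 rad and value of joint keeper_bar below 0.1 rad), for 0.1 s.
At the end, for the whole second after the job is handed in: The nut stands backed off by more than 5.2 rad; the bar stands at rest more than 1.35 rad open (square to the rack is 1.57); each lamp is still upright (within 0.15 rad) in its slot, within 10 mm of where it began; cover, disc and reflector lie within 20 mm of where they began (value of joint clamp_nut above 5.2 rad and value of joint keeper_bar above 1.35 rad and velocity of joint keeper_bar between -0.05 and 0.05 rad/s and distance of each of lamp1_center, lamp2_center, lamp3_center from where it was at the start of the episode below 0.01 m and angle between each of lamp1_center, lamp2_center, lamp3_center's own z axis and vertical below 0.15 rad and distance of each of cover_center, disc_center, reflector_center from where it was at the start of the episode below 0.02 m); the robot touches nothing.
It fails at once if the bar is flung open (swings faster than 2 rad/s) (velocity of joint keeper_bar above 2 rad/s).
It fails at once if a lamp is knocked (moved more than 15 mm) (distance of any of lamp1_center, lamp2_center, lamp3_center from where it was at the start of the episode above 0.015 m).
It fails at once if a thing lying on the shelf is knocked away (moved more than 30 mm) (distance of any of cover_center, disc_center, reflector_center from where it was at the start of the episode above 0.03 m).
It also fails if it takes over 64 s, if anything falls off the work surface, if the arm or the gripper's body presses on something with over 40 N, if the wrist force passes 120 N, or if a joint passes its speed limit or range.

### The arm

A 6-joint arm with a two-finger parallel gripper is mounted at the origin on the work surface. World frame = base frame: x ahead of the robot, y to its left, z up, the work surface at z = 0. Lengths are in mm, angles in rad, forces in N, time in s.
With the tool pointing down it reaches from about 425 to 925 mm from the base axis. Payload 12.5 kg.
Tool frame: the origin (TCP) lies midway between the tips of the shut fingers; the grasp point (between the pads) lies 19 mm behind it (env.grip_depth is the distance from the TCP to the grasp point, in mm); z points along the fingers, y is the line along which they close (so a half turn about z gives the same grasp; the last joint's range is limited). The gripper opens to 85 mm and grips with 20 to 120 N. Pads are 22 mm wide; open, the fingers measure 114 mm over their backs; the gripper's body (76 mm by 85 mm) begins 54 mm behind the grasp point. The pads swing forward as they close: fully open they stand 13 mm farther back than shut.
Start: joints at [1.045, 0.491, 1.559, -0, 1.092, -0.106], TCP at [254.721, 570.756, 231.327] pointing down, gripper open.
Joint ranges: [-3.1, 3.1], [-0.84, 2.19], [0.05, 2.79], [-1.13, 4.28], [0.06, 2.93], [-2.69, 2.69]. Speed limits (rad/s): [2.22, 2.22, 2.79, 3.14, 3.14, 3.14].

### API

Orientations are given as a 3x3 rotation matrix whose columns are the frame's x, y, z axes.
In Python, from plant import get_obs, cams, env gives the robot as it stands.
- The arm moves only by the shell command python3 -m crank 'ROWS' [FORCE]. ROWS is text: rows parted by semicolons, each of 7 numbers parted by spaces: the turn, a rotation vector about the world's x, y, z in degrees, then the shift along the world's x, y, z in cm, then the finger opening in cm, from 0 to 8.54. In form: ax ay az tx ty tz claw; .... A call has exactly 10 rows; each row shifts and turns the commanded pose from where the row before left it; what a row does not reach is not made up. A row lasts 1/10 s, in which the tool goes at most 50 mm and 8.59 degrees, less where a joint would pass 70% of its speed; a pose out of reach is approached as far as the arm can. A call with a gripper value outside its range is refused whole. The fingers move at their own pace and stop on an object; FORCE is the grip in N (left out, the last holds). Time passes only in rows, so rows that do not move let the fingers close, or fill a call up. It gives the time, the measured TCP pose, the force, the opening and the grip force at its end, in the units of the state.
- get_obs(): the state, without advancing time (a new reading comes with each control period).
- cams.capture(name): name is "scene" or "top"; returns the picture (384x512x3 uint8, blue, green, red); there is no depth.
- cams.camera_info(name): a dict with "fx", "fy", "cx", "cy" (pixels), "R" (3x3) and "t" (3): a world point X has camera coordinates R X + t. Camera axes: x right, y down, z forward; pixel columns grow to the right and rows downward; lengths in mm; the calibration is good to about 2 mm. A picture is of the moment at which its call begins. camera_info takes no time and is no camera call.
- env.job_done(): hands the job in; it is judged then, once.
The state is a dict: "t": time; "joint_pos": joint angles; "dq": joint speeds; "joint_efforts": joint torques, N m; "eef_pos": TCP position; "tool_rot": TCP orientation; "ft_force": force on the tool from outside, world axes, zero at the start; "moment": the same for the moment, N m; "finger_gap": finger opening in mm; "grip_force": force on a finger pad.
Only numpy, scipy, OpenCV 4.12 (cv2) and the standard library are available. Lean on these libraries where they do the work, as an engineer would, in place of code of your own. Each camera call takes 0.05 s, during which the arm holds its last target. There are 200 camera calls.

## Working session

There is one attempt and no reset: what is moved stays moved. The work goes in short steps, Python scripts to look and compute and a shell command to move; the robot and the scene stay as the last step left them, time stands still between calls to the robot, and variables do not carry over. Pictures are saved under pics/ and viewed, at most 10 in all, crops included, and the job is handed in when it is done.

```bash
ls; mkdir -p pics; python3 - <<'E'
from plant import get_obs,cams,env
import cv2
for n in("scene","top"):
    cv2.imwrite(f"pics/{n}0.png",cams.capture(n)); print(n,cams.camera_info(n))
o=get_obs();print(o["t"],o["eef_pos"],o["tool_rot"],o["finger_gap"])
E
```

```text
pics
scene {'fx': 449.1465171926088, 'fy': 449.1465171926088, 'cx': 260.8395424130794, 'cy': 190.93535095843592, 'R': array([[-0.77884143,  0.62719204,  0.0060145 ],
       [ 0.53915263,  0.67435322, -0.50454156],
       [-0.32050034, -0.38971514, -0.86336646]]), 't': array([ 425.01200585, -240.55428709, 1178.16992887])}
top {'fx': 352.9124092687856, 'fy': 352.9124092687856, 'cx': 246.89410530412763, 'cy': 185.40220290966755, 'R': array([[ 4.72188893e-03, -9.99575835e-01, -2.87376688e-02],
       [-9.91640087e-01, -9.74779034e-04, -1.29030953e-01],
       [ 1.28948209e-01,  2.91066943e-02, -9.91224071e-01]]), 't': array([  9.79341643, 541.86577247, 868.93512693])}
0.1 [254.60078613 570.58021456 230.78866642] [[-9.13163501e-01  4.07593123e-01 -5.15849027e-04]
 [ 4.07593429e-01  9.13163128e-01 -8.35938828e-04]
 [ 1.30331393e-04 -9.73605501e-04 -9.99999518e-01]] 85.43755332437156
```

View pics/scene0.png

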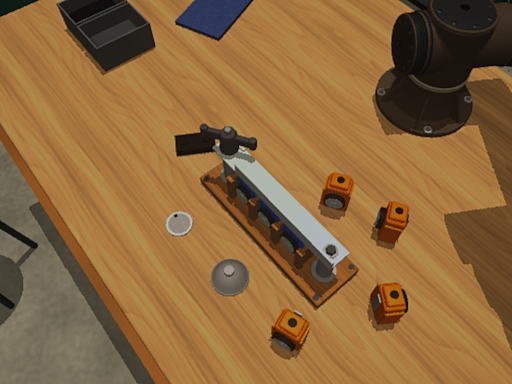

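View pics/top0.png

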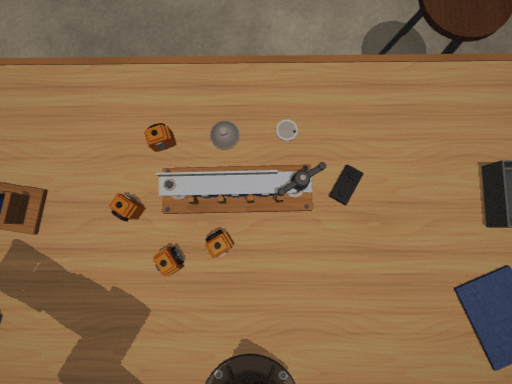

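The nut is the dark cast piece at top (303,180) / scene (229,140). The rack runs along y, with the pivot bolt at top (170,184) / scene (330,251). The possible mix-ups are:
- **Dark things near the nut:** the black cover at top (346,185), and the dark tray far right (497,194). Neither has arms.
- **Lamp look-alikes:** the orange lamps at top (160,137), (125,206), (170,260) and (219,242) are not meant. The blue ones are in the slots.
- **Other rack-like thing:** the wooden block at top (20,207).

I'll check the choice in one crop.

```bash
python3 - <<'E'
import cv2,numpy as np
a=cv2.imread("pics/top0.png")[145:225,150:370]; b=cv2.imread("pics/scene0.png")[110:200,160:360]
A=cv2.resize(a,(796,290),interpolation=3);B=cv2.resize(b,(660,297),interpolation=3)
B=cv2.copyMakeBorder(B,0,0,0,136,0)
cv2.imwrite("pics/crop1.png",np.vstack([A,B]))
E
```

```text
(no output)
```

View pics/crop1.png

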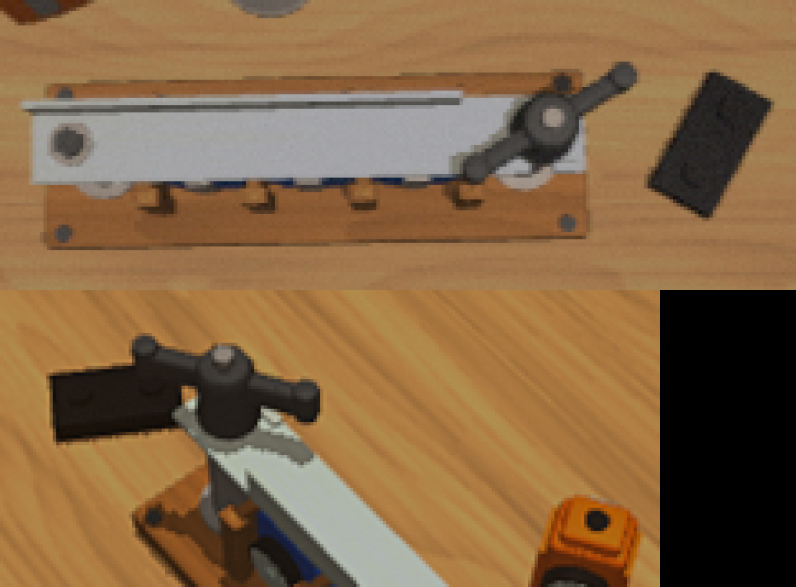

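The crop shows the two-armed nut with its light stud tip at top (302.3,177.6) and scene (227.3,129.4). Its lobes are at top (322.5,166) and (281.8,190.8), and the bolt head is at top (169.3,184.2). The flange runs along the far edge, so this matches the description.

```bash
cat >h.py <<'E'
import numpy as np
from plant import cams
def ray(n,p):
    c=cams.camera_info(n);R=np.array(c["R"]);t=np.array(c["t"])
    d=R.T@[(p[0]-c["cx"])/c["fx"],(p[1]-c["cy"])/c["fy"],1];return -R.T@t,d/np.linalg.norm(d)
def plane(n,p,z):
    o,d=ray(n,p);return o+d*(z-o[2])/d[2]
def tri(p,q):
    o,d=ray("top",p);O,D=ray("scene",q)
    s=np.linalg.lstsq(np.c_[d,-D],O-o,rcond=None)[0];a=o+s[0]*d;b=O+s[1]*D
    return (a+b)/2,np.linalg.norm(a-b)
E
python3 - <<'E'
from h import *
import cv2
np.set_printoptions(precision=1,suppress=True)
print("stud tri",tri((302.3,177.6),(227.3,129.4)))
s=plane("top",(302.3,177.6),192);print("stud top/scene",s,plane("scene",(227.3,129.4),192))
l1=plane("top",(322.5,166),180);l2=plane("top",(281.8,190.8),180)
print("lobes",l1,l2,(l1+l2)/2,np.linalg.norm(l1-l2),np.degrees(np.arctan2(*(l1-l2)[1::-1])))
# bolt head: dark blob
def blob(f,x0,y0,r,th):
    g=cv2.cvtColor(cv2.imread(f),6)[y0-r:y0+r+1,x0-r:x0+r+1]
    n,l,st,c=cv2.connectedComponentsWithStats((g<th).astype('u1'));i=1+np.argmax(st[1:,4]);return c[i]+[x0-r,y0-r],st[i]
b,st=blob("pics/top0.png",169,184,7,100);print(b,st);b2,st=blob("pics/scene0.png",330,250,7,90);print(b2,st)
p=plane("top",b,136);print("bolt",p,plane("scene",b2,136),tri(b,b2))
v=p-s;print("dist",np.hypot(*v[:2]),np.degrees(np.arctan2(-v[0],v[1])))
E
```

```text
stud tri (array([ 539.7, -111.8,  190. ]), np.float64(3.604864252158572))
stud top/scene [ 538.2 -110.2  192. ] [ 541.6 -112.   192. ]
lobes [ 565.2 -155.4  180. ] [511.4 -67.6 180. ] [ 538.3 -111.5  180. ] 102.91524064373978 -58.48470597735526
[168.5 184.1] [ 3  3  8  9 53]
[330.5 249.8] [ 3  2 10 11 83]
bolt [531.6 188.  136. ] [536.1 188.3 136. ] (array([533.2, 188.2, 131. ]), np.float64(2.7348142493326404))
dist 298.24918430878597 1.2579764741301314
```

Nut axis is about (539.5,-111.5) and the bolt about (533.5,188.5), 300 mm apart as given. The arm line is at -58.5°. Plan: use the open fingers as a two-pin wrench, starting about 50° behind the arms.

```bash
R="";
python3 -m crank '0 0 -5.8 0.95 -2.27 0 8.54;0 0 -5.8 0.95 -2.27 0 8.54;0 0 -5.8 0.95 -2.27 0 8.54;0 0 -5.8 0.95 -2.27 0 8.54;0 0 -5.8 0.95 -2.27 0 8.54;0 0 -5.8 0.95 -2.27 0 8.54;0 0 -5.8 0.95 -2.27 0 8.54;0 0 -5.8 0.95 -2.27 0 8.54;0 0 -5.8 0.95 -2.27 0 8.54;0 0 -5.8 0.95 -2.27 0 8.54'
python3 -m crank '0 0 -5.8 0.95 -2.27 0 8.54;0 0 -5.8 0.95 -2.27 0 8.54;0 0 -5.8 0.95 -2.27 0 8.54;0 0 -5.8 0.95 -2.27 0 8.54;0 0 -5.8 0.95 -2.27 0 8.54;0 0 -5.8 0.95 -2.27 0 8.54;0 0 -5.8 0.95 -2.27 0 8.54;0 0 -5.8 0.95 -2.27 0 8.54;0 0 -5.8 0.95 -2.27 0 8.54;0 0 -5.8 0.95 -2.27 0 8.54'
python3 -m crank '0 0 -5.8 0.95 -2.27 0 8.54;0 0 -5.8 0.95 -2.27 0 8.54;0 0 -5.8 0.95 -2.27 0 8.54;0 0 -5.8 0.95 -2.27 0 8.54;0 0 -5.8 0.95 -2.27 0 8.54;0 0 -5.8 0.95 -2.27 0 8.54;0 0 -5.8 0.95 -2.27 0 8.54;0 0 -5.8 0.95 -2.27 0 8.54;0 0 -5.8 0.95 -2.27 0 8.54;0 0 -5.8 0.95 -2.27 0 8.54'
cat >st.py <<'E'
from plant import get_obs
import numpy as np
np.set_printoptions(precision=2,suppress=True)
o=get_obs();y=np.array(o["tool_rot"])[:,1]
print(round(o["t"],2),np.array(o["eef_pos"]),"yaw",round(np.degrees(np.arctan2(y[1],y[0])),1),"q",np.array(o["joint_pos"]),"F",np.array(o["ft_force"]),np.array(o["moment"]),o["finger_gap"])
E
python3 st.py
```

```text
t: 1.1
eef_pos: [349.9, 342.7, 231.1]
tool_rot: [[-0.134, 0.991, -0.0], [0.991, 0.134, -0.0], [-0.0, -0.0, -1.0]]
ft_force: [0.2, -0.4, 0.1]
finger_gap: 85.5
grip_force: 0.0
t: 2.1
eef_pos: [444.9, 115.8, 231.2]
tool_rot: [[0.769, 0.639, -0.0], [0.639, -0.769, -0.0], [-0.0, -0.0, -1.0]]
ft_force: [-0.0, -0.6, 0.9]
finger_gap: 85.2
grip_force: 0.0
t: 3.1
eef_pos: [539.9, -111.2, 231.1]
tool_rot: [[0.949, -0.314, -0.001], [-0.314, -0.949, 0.0], [-0.001, 0.0, -1.0]]
ft_force: [0.0, -0.4, -0.6]
finger_gap: 85.1
grip_force: 0.0
3.1 [ 539.89 -111.24  231.09] yaw -108.3 q [-0.32  0.39  1.74 -0.    1.01  1.57] F [ 0.04 -0.42 -0.61] [ 0.05 -0.01  0.01] 85.14489559097828
```

```bash

python3 -m crank '0 0 0 0 0 -0.9 8.54;0 0 0 0 0 -0.9 8.54;0 0 0 0 0 -0.9 8.54;0 0 0 0 0 -0.9 8.54;0 0 0 0 0 -0.9 8.54;0 0 0 0 0 -0.9 8.54;0 0 0 0 0 -0.9 8.54;0 0 0 0 0 -0.9 8.54;0 0 0 0 0 -0.9 8.54;0 0 0 0 0 -0.6 8.54' >/dev/null
python3 st.py; python3 - <<'E'
from plant import cams
import cv2,numpy as np
a=cams.capture("top")[120:240,240:360];b=cams.capture("scene")[70:190,170:290]
cv2.imwrite("pics/eng.png",cv2.resize(np.hstack([a,b]),(800,400),interpolation=3))
E
```

```text
4.1 [ 539.56 -110.2   143.39] yaw -108.1 q [-0.32  0.5   1.84 -0.    0.81  1.56] F [ 0.44 -0.25 -0.02] [ 0.02 -0.03  0.03] 85.4616965222979
```

View pics/eng.png

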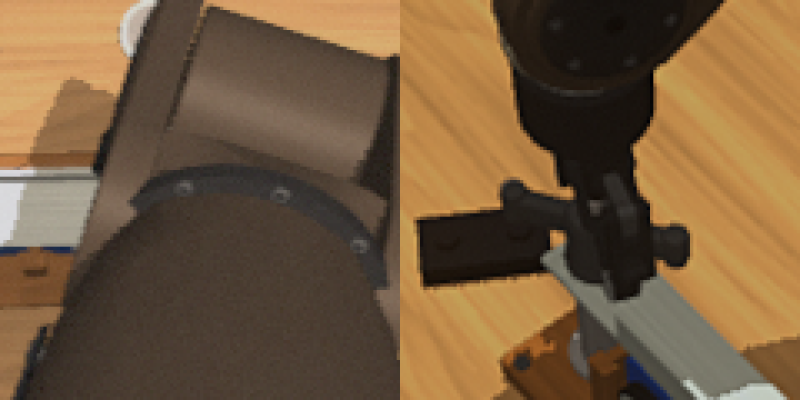

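The scene half shows the fingers either side of the hub with the tips beside the arms, no contact force. Now the short firm twist.

```bash

python3 -m crank '0 0 3 0 0 0 8.54;0 0 3 0 0 0 8.54;0 0 3 0 0 0 8.54;0 0 3 0 0 0 8.54;0 0 3 0 0 0 8.54;0 0 3 0 0 0 8.54;0 0 3 0 0 0 8.54;0 0 3 0 0 0 8.54;0 0 3 0 0 0 8.54;0 0 3 0 0 0 8.54' >/dev/null; python3 st.py
python3 -m crank '0 0 3 0 0 0 8.54;0 0 3 0 0 0 8.54;0 0 3 0 0 0 8.54;0 0 3 0 0 0 8.54;0 0 3 0 0 0 8.54;0 0 3 0 0 0 8.54;0 0 3 0 0 0 8.54;0 0 3 0 0 0 8.54;0 0 3 0 0 0 8.54;0 0 3 0 0 0 8.54' >/dev/null; python3 st.py
```

```text
5.2 [ 539.83 -110.32  144.72] yaw -78.0 q [-0.32  0.49  1.83  0.    0.81  1.04] F [-0.64  0.36  0.37] [-0.17  0.16 -0.78] 85.53465407756023
6.2 [ 539.81 -110.38  144.71] yaw -47.9 q [-0.32  0.49  1.83 -0.    0.81  0.52] F [-0.04 -0.21  0.44] [-0.08  0.14 -0.02] 85.3028886028642
```

Torque peaked at 0.78 N·m and then dropped, so the nut is loose. Now the free spin.

```bash

python3 -m crank '0 0 6 0 0 0 8.54;0 0 6 0 0 0 8.54;0 0 6 0 0 0 8.54;0 0 6 0 0 0 8.54;0 0 6 0 0 0 8.54;0 0 6 0 0 0 8.54;0 0 6 0 0 0 8.54;0 0 6 0 0 0 8.54;0 0 6 0 0 0 8.54;0 0 6 0 0 0 8.54' >/dev/null; python3 st.py
python3 -m crank '0 0 6 0 0 0 8.54;0 0 6 0 0 0 8.54;0 0 6 0 0 0 8.54;0 0 6 0 0 0 8.54;0 0 6 0 0 0 8.54;0 0 6 0 0 0 8.54;0 0 6 0 0 0 8.54;0 0 6 0 0 0 8.54;0 0 6 0 0 0 8.54;0 0 6 0 0 0 8.54' >/dev/null; python3 st.py
python3 -m crank '0 0 6 0 0 0 8.54;0 0 6 0 0 0 8.54;0 0 6 0 0 0 8.54;0 0 6 0 0 0 8.54;0 0 6 0 0 0 8.54;0 0 6 0 0 0 8.54;0 0 5 0 0 0 8.54;0 0 4 0 0 0 8.54;0 0 3 0 0 0 8.54;0 0 0 0 0 0 8.54' >/dev/null; python3 st.py
```

```text
7.2 [ 539.96 -110.47  144.76] yaw 12.2 q [-0.32  0.49  1.83 -0.    0.81 -0.53] F [ 0.09 -1.13  0.24] [-0.14 -0.04  0.  ] 85.58444951944803
8.2 [ 540.   -110.41  144.8 ] yaw 72.2 q [-0.32  0.49  1.83  0.    0.81 -1.58] F [ 0.28 -0.16  0.65] [-0.12 -0.02 -0.02] 85.49319131753705
9.2 [ 539.87 -110.32  144.68] yaw 120.0 q [-0.32  0.49  1.83  0.    0.81 -2.42] F [ 0.04 -0.03  0.74] [ 0.01  0.05 -0.05] 85.48082779612729
```

```bash

python3 -m crank '0 0 -3 0 0 0 8.54;0 0 0 0 0 1 8.54;0 0 0 0 0 1 8.54;0 0 0 0 0 1 8.54;0 0 0 0 0 1 8.54;0 0 0 0 0 1 8.54;0 0 0 0 0 1 8.54;0 0 0 0 0 1 8.54;0 0 -6 0 0 0 8.54;0 0 -6 0 0 0 8.54' >/dev/null; python3 st.py
python3 -m crank '0 0 -6.5 0 0 0 8.54;0 0 -6.5 0 0 0 8.54;0 0 -6.5 0 0 0 8.54;0 0 -6.5 0 0 0 8.54;0 0 -6.5 0 0 0 8.54;0 0 -6.5 0 0 0 8.54;0 0 -6.5 0 0 0 8.54;0 0 -6.5 0 0 0 8.54;0 0 -6.5 0 0 0 8.54;0 0 -6.5 0 0 0 8.54' >/dev/null
python3 -m crank '0 0 -6.5 0 0 0 8.54;0 0 -6.5 0 0 0 8.54;0 0 -6.5 0 0 0 8.54;0 0 -6.5 0 0 0 8.54;0 0 -6.5 0 0 0 8.54;0 0 -6.5 0 0 0 8.54;0 0 -6.5 0 0 0 8.54;0 0 -6.5 0 0 0 8.54;0 0 -6.5 0 0 0 8.54;0 0 -6.5 0 0 0 8.54' >/dev/null
python3 -m crank '0 0 -6.5 0 0 0 8.54;0 0 -6.5 0 0 0 8.54;0 0 -6.5 0 0 0 8.54;0 0 -6.5 0 0 0 8.54;0 0 -6.5 0 0 0 8.54;0 0 -6.5 0 0 0 8.54;0 0 -6.5 0 0 0 8.54;0 0 -6.5 0 0 0 8.54;0 0 -6.5 0 0 0 8.54;0 0 0 0 0 0 8.54' >/dev/null; python3 st.py; python3 - <<'E'
from plant import cams
import cv2,numpy as np
b=cams.capture("scene")[70:190,150:310]
cv2.imwrite("pics/nut2.png",cv2.resize(b,(800,600),interpolation=3))
E
```

```text
10.2 [ 539.84 -110.26  215.13] yaw 104.7 q [-0.32  0.4   1.76  0.    0.98 -2.15] F [ 0.09 -0.56 -0.46] [-0.01 -0.03  0.03] 85.19040979596946
13.2 [ 539.74 -110.26  214.68] yaw -83.6 q [-0.32  0.4   1.76 -0.    0.98  1.14] F [-0.29 -0.25 -0.32] [-0.03  0.07  0.  ] 85.55744941571686
```

View pics/nut2.png

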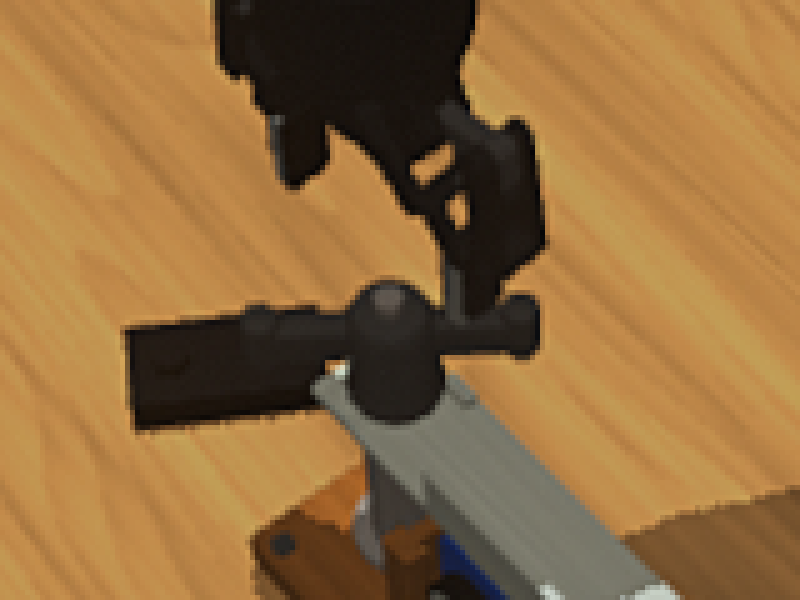

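The nut's lobes now stand at scene (202,136) and (254.4,135.2). The bar is still shut.

```bash
python3 - <<'E'
from h import *
a=plane("scene",(202,136),168);b=plane("scene",(254.4,135.2),168)
print(a,b,(a+b)/2,np.linalg.norm(a-b),np.degrees(np.arctan2(*(a-b)[1::-1])))
E
```

```text
[ 581.25671495 -146.23763241  168.        ] [497.58421853 -82.06018146 168.        ] [ 539.42046674 -114.14890693  168.        ] 105.45061340056195 -37.48848472765484
```

```bash

python3 -m crank '0 0 0 0 -0.1 -0.8 8.54;0 0 0 0 0 -0.8 8.54;0 0 0 0 0 -0.8 8.54;0 0 0 0 0 -0.8 8.54;0 0 0 0 0 -0.8 8.54;0 0 0 0 0 -0.8 8.54;0 0 0 0 0 -0.8 8.54;0 0 0 0 0 -0.8 8.54;0 0 0 0 0 -0.4 8.54;0 0 3 0 0 0 8.54' >/dev/null; python3 st.py
python3 -m crank '0 0 4 0 0 0 8.54;0 0 4 0 0 0 8.54;0 0 4 0 0 0 8.54;0 0 4 0 0 0 8.54;0 0 5 0 0 0 8.54;0 0 5 0 0 0 8.54;0 0 6 0 0 0 8.54;0 0 6 0 0 0 8.54;0 0 6 0 0 0 8.54;0 0 6 0 0 0 8.54' >/dev/null; python3 st.py
python3 -m crank '0 0 6 0 0 0 8.54;0 0 6 0 0 0 8.54;0 0 6 0 0 0 8.54;0 0 6 0 0 0 8.54;0 0 6 0 0 0 8.54;0 0 6 0 0 0 8.54;0 0 6 0 0 0 8.54;0 0 6 0 0 0 8.54;0 0 6 0 0 0 8.54;0 0 6 0 0 0 8.54' >/dev/null; python3 st.py
python3 -m crank '0 0 6 0 0 0 8.54;0 0 6 0 0 0 8.54;0 0 6 0 0 0 8.54;0 0 6 0 0 0 8.54;0 0 6 0 0 0 8.54;0 0 6 0 0 0 8.54;0 0 6 0 0 0 8.54;0 0 6 0 0 0 8.54;0 0 6 0 0 0 8.54;0 0 6 0 0 0 8.54' >/dev/null; python3 st.py
python3 -m crank '0 0 6 0 0 0 8.54;0 0 6 0 0 0 8.54;0 0 6 0 0 0 8.54;0 0 6 0 0 0 8.54;0 0 6 0 0 0 8.54;0 0 5 0 0 0 8.54;0 0 3 0 0 0 8.54;0 0 0 0 0 0 8.54;0 0 -4 0 0 0 8.54;0 0 0 0 0 1 8.54' >/dev/null; python3 st.py
```

```text
14.25 [ 539.53 -111.18  145.59] yaw -80.5 q [-0.32  0.49  1.83 -0.    0.82  1.08] F [-0.54 -0.55 -0.34] [-0.04 -0.03  0.02] 85.61794500213831
15.25 [ 539.79 -111.36  146.34] yaw -30.3 q [-0.32  0.49  1.83 -0.    0.82  0.21] F [-0.76 -0.13  1.08] [-0.14  0.04 -0.03] 85.53134126664507
16.25 [ 539.95 -111.43  146.4 ] yaw 29.7 q [-0.32  0.49  1.83 -0.    0.82 -0.84] F [-1.01 -0.88  0.02] [-0.17 -0.01 -0.05] 85.54274286203004
17.25 [ 539.87 -111.32  146.39] yaw 89.7 q [-0.32  0.49  1.83  0.    0.82 -1.89] F [-0.28 -0.14  0.17] [-0.08 -0.02  0.03] 85.50100218074348
18.25 [ 539.26 -111.11  155.71] yaw 123.3 q [-0.32  0.48  1.82  0.    0.84 -2.48] F [ 0.48 -0.19 -0.36] [-0.04 -0.    0.02] 85.32246976536827
```

```bash

python3 -m crank '0 0 0 0 0 1 8.54;0 0 0 0 0 1 8.54;0 0 0 0 0 1 8.54;0 0 0 0 0 1 8.54;0 0 0 0 0 1 8.54;0 0 0 0 0 1 8.54;0 0 0 0 0 1 8.54;0 0 -6 0 0 0 8.54;0 0 -6 0 0 0 8.54;0 0 -6 0 0 0 8.54' >/dev/null
python3 -m crank '0 0 -6.5 -0.03 0.73 0 8;0 0 -6.5 -0.03 0.73 0 7;0 0 -6.5 -0.03 0.73 0 6;0 0 -6.5 -0.03 0.73 0 5;0 0 -6.5 -0.03 0.73 0 4;0 0 -6.5 -0.03 0.73 0 3;0 0 -6.5 -0.03 0.73 0 2;0 0 -6.5 -0.03 0.73 0 1;0 0 -6.5 -0.03 0.73 0 0;0 0 -6.5 -0.03 0.73 0 0' 20 >/dev/null
python3 -m crank '0 0 -6.5 -0.03 0.73 0 0;0 0 -6.5 -0.03 0.73 0 0;0 0 -6.5 -0.03 0.73 0 0;0 0 -6.5 -0.03 0.73 0 0;0 0 -6.5 -0.03 0.73 0 0;0 0 -6.5 -0.03 0.73 0 0;0 0 -6.5 -0.03 0.73 0 0;0 0 -6.5 -0.03 0.73 0 0;0 0 -6.5 -0.03 0.73 0 0;0 0 -6.5 -0.03 0.73 0 0' >/dev/null
python3 -m crank '0 0 -6.5 -0.03 0.73 0 0;0 0 -6.5 -0.03 0.73 0 0;0 0 -6.5 -0.03 0.73 0 0;0 0 -6.5 -0.03 0.73 0 0;0 0 -6.5 -0.03 0.73 0 0;0 0 -6.5 -0.03 0.73 0 0;0 0 -6.5 -0.03 0.73 0 0;0 0 -6.5 -0.03 0.73 0 0;0 0 -6.5 -0.03 0.73 0 0;0 0 -6.5 -0.03 0.73 0 0' >/dev/null; python3 st.py; python3 - <<'E'
from plant import cams
import cv2,numpy as np
a=cams.capture("top")[120:240,210:370];b=cams.capture("scene")[70:310,150:390]
cv2.imwrite("pics/nut3.png",np.hstack([cv2.resize(a,(400,300),interpolation=3),cv2.resize(b,(300,300))]).repeat(1,0))
E
```

```text
22.25 [530.71 108.06 226.73] yaw -89.8 q [ 0.08  0.38  1.77 -0.    0.99  1.65] F [ 0.13 -0.15  0.35] [-0.02  0.01 -0.04] 0.04201216213756754
```

View pics/nut3.png

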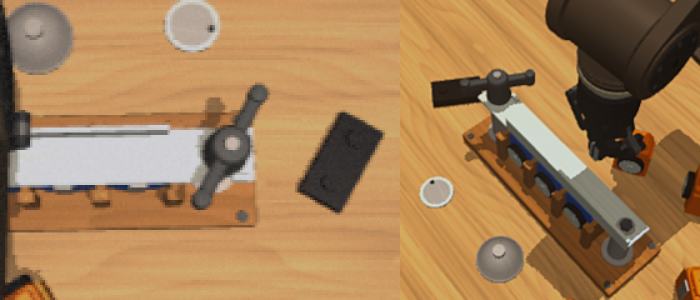

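Top shows the nut's arms at -27° (lobes at crop (258,93) and (203,200)), so it has turned about 391° = 6.8 rad. The bar is shut, and the disc, reflector and cover are unmoved. Now descend beside the flange.

```bash

python3 -m crank '0 0 0 0 0 -1 0;0 0 0 0 0 -1 0;0 0 0 0 0 -1 0;0 0 0 0 0 -1 0;0 0 0 0 0 -1 0;0 0 0 0 0 -1 0;0 0 0 0 0 -1 0;0 0 0 0 0 -1 0;0 0 0 0 0 -0.8 0;0 0 0 0 0 -0.5 0' >/dev/null; python3 st.py
python3 - <<'E'
import numpy as np
P=np.array([533.5,188.5]);t0=np.radians(1.1)
# tool centre in bar frame: 8 mm along +x, -80 along y (pad half width ~11-12)
for d in range(0,99,9):
    t=t0+np.radians(d);c,s=np.cos(t),np.sin(t);print(d,(P+[c*8+s*80,s*8-c*80]).round(1))
E
```

```text
23.35 [530.58 107.75 132.47] yaw -89.6 q [ 0.08  0.5   1.87 -0.    0.77  1.64] F [ 0.22 -0.35 -0.01] [-0.01 -0.02  0.02] -0.03961276615811668
0 [543.  108.7]
9 [555.4 111.1]
18 [567.2 115.5]
27 [578.2 121.7]
36 [588.1 129.5]
45 [596.7 138.8]
54 [603.7 149.3]
63 [609.  160.8]
72 [612.4 172.9]
81 [613.8 185.4]
90 [613.3 198. ]
```

```bash

python3 -m crank '0 0 0 0.3 0.02 0 0;0 0 0 0.3 0.02 0 0;0 0 0 0.3 0.02 0 0;0 0 0 0.34 0.03 0 0;0 0 3 0.41 0.08 0 0;0 0 3 0.41 0.08 0 0;0 0 3 0.41 0.08 0 0;0 0 3 0.39 0.15 0 0;0 0 3 0.39 0.15 0 0;0 0 3 0.39 0.15 0 0' >/dev/null; python3 st.py
python3 -m crank '0 0 3 0.37 0.21 0 0;0 0 3 0.37 0.21 0 0;0 0 3 0.37 0.21 0 0;0 0 3 0.33 0.26 0 0;0 0 3 0.33 0.26 0 0;0 0 3 0.33 0.26 0 0;0 0 3 0.29 0.31 0 0;0 0 3 0.29 0.31 0 0;0 0 3 0.29 0.31 0 0;0 0 0 0 0 0 0' >/dev/null; python3 st.py; python3 - <<'E'
from plant import cams
import cv2,numpy as np
a=cams.capture("top")[80:240,90:370];b=cams.capture("scene")[70:310,150:390]
cv2.imwrite("pics/sw1.png",np.hstack([cv2.resize(a,(490,280),interpolation=3),cv2.resize(b,(280,280))]))
E
```

```text
24.35 [567.27 115.62 133.52] yaw -71.4 q [ 0.09  0.54  1.78 -0.    0.82  1.33] F [-2.26  0.72  0.6 ] [0.17 0.32 0.06] 0.2504842253316272
25.35 [597.2  139.22 133.46] yaw -44.5 q [ 0.12  0.58  1.69 -0.    0.87  0.9 ] F [-0.08 -0.14  0.02] [0.   0.03 0.02] -0.02195027600101494
```

View pics/sw1.png

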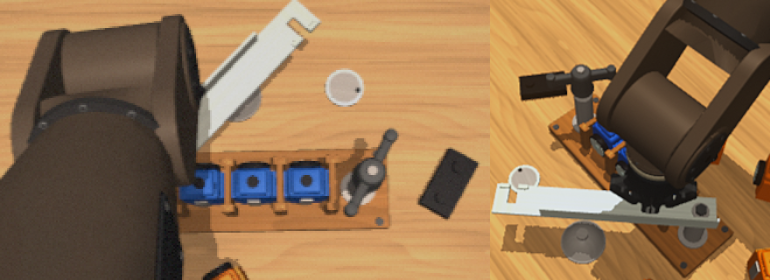

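The bar is free of the nut and stands about 45° open (end at crop (300,15)), with the lamps upright in their slots. I'll continue the arc.

```bash

python3 -m crank '0 0 3 0.23 0.35 0 0;0 0 3 0.23 0.35 0 0;0 0 3 0.23 0.35 0 0;0 0 3 0.18 0.38 0 0;0 0 3 0.18 0.38 0 0;0 0 3 0.18 0.38 0 0;0 0 3 0.11 0.4 0 0;0 0 3 0.11 0.4 0 0;0 0 3 0.11 0.4 0 0;0 0 3 0.05 0.42 0 0' >/dev/null; python3 st.py
python3 -m crank '0 0 3 0.05 0.41 0 0;0 0 3 0.05 0.41 0 0;0 0 3 -0.02 0.4 0 0;0 0 3 -0.02 0.3 0 0;0 0 0 0 0.2 0 0;0 0 0 0 0 0 0;0 0 0 0 -0.3 0 0;0 0 0 0 -0.4 0 0;0 0 0 0 0 0 0;0 0 0 0 0 0 0' ; python3 st.py
```

```text
26.45 [612.92 176.85 133.37] yaw -14.5 q [ 0.18  0.61  1.62 -0.    0.9   0.43] F [ 0.61 -1.12 -0.38] [-0.19 -0.01 -0.06] 0.15331809232610846
t: 27.45
eef_pos: [613.6, 187.0, 133.4]
tool_rot: [[0.045, 0.999, 0.0], [0.999, -0.045, 0.0], [0.0, 0.0, -1.0]]
ft_force: [-1.0, -0.4, 0.3]
finger_gap: -0.1
grip_force: 0.0
27.45 [613.6  186.99 133.39] yaw -2.6 q [0.19 0.62 1.61 0.   0.91 0.24] F [-1.04 -0.37  0.33] [ 0.01 -0.06  0.05] -0.10103979494878601
```

Backed off the flange. Now lift straight up, move clear, and check.

```bash

python3 -m crank '0 0 0 0 0 1 0;0 0 0 0 0 1.5 0;0 0 0 0 0 1.5 0;0 0 0 0 0 2 0;0 0 0 0 0 2 0;0 0 0 0 0 2 0;0 0 0 0 0 2 0;0 0 0 -1 2 0 0;0 0 0 -2 3 0 0;0 0 0 -2 4 0 0' >/dev/null
python3 -m crank '0 0 0 -2 4 0 0;0 0 0 -2 4 0 0;0 0 0 -2 4 0 0;0 0 0 -2 4 0 0;0 0 0 -2 4 0 0;0 0 0 -1 4 0 0;0 0 0 0 4 0 0;0 0 0 0 2 0 0;0 0 0 0 0 0 0;0 0 0 0 0 0 0' >/dev/null; python3 st.py; python3 - <<'E'
from plant import cams
import cv2,numpy as np
a=cams.capture("top");cv2.imwrite("pics/top_end.png",a);a=a[60:260,90:370];b=cams.capture("scene")[70:350,150:430]
cv2.imwrite("pics/end.png",np.hstack([cv2.resize(a,(490,350),interpolation=3),cv2.resize(b,(310,350))]))
E
```

```text
29.45 [453.24 577.08 253.43] yaw -2.5 q [ 0.82  0.64  1.22 -0.    1.28  0.86] F [-0.11  0.36  0.49] [-0.05  0.    0.01] -0.40481789684634356
```

View pics/end.png

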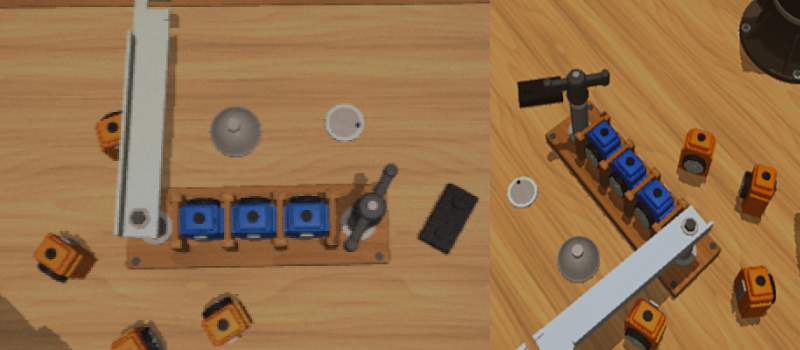

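The bar stands about square (its edge runs from crop (120,235) to (130,35), within 3° or so). The lamps are upright, the shelf items look unmoved, and the robot is clear.

```bash
python3 -c "
from plant import env
print(env.job_done())"
```

```text
the job is handed in; nothing more can be done
None
```

I handed the job in at about 29.5 s, with no verdict returned: the nut was broken loose and backed off about 6.8 rad with the bar shut, the bar was then swung to within about 3° of square, and the final pictures show the lamps upright in their slots, the shelf items unmoved and the robot clear.

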